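Put the bottle away and shut the bench drawer

TASK

Stand the white bottle with the blue label upright on the floor of the open bench drawer, setting it down gently rather than dropping it. Then push the drawer fully home until it clicks in at its catch, without slamming it or tipping the bottle, and let go. Leave the other things on the bench where they are.

Things in the scene. Friction and masses are not known exactly. Their poses are not given: they have to be found in the camera images.
- bottle: White plastic bottle with a blue label band, white cap; 110 mm tall, about 0.2 kg. Body is a cylinder of 56 mm diameter from the base up to 76 mm, a cone up to 88 mm, then a cap of 34 mm diameter up to 110 mm. Starts upright on the bench. Origin: centre of its underside, z up. Grip it by the body or the cap.
- drawer_floor (a point): Centre of the drawer's inner floor (upper surface, 20 mm above the bench); moves with the drawer. Axes: x points into the cabinet (closing direction), y across the drawer, z up. Inside 213 mm along x, 226 mm along y; side and back walls 6 mm thick, 49 mm high above this floor. Only the part not under the cabinet's top can be reached from above.
- drawer_front (a point): Middle of the top edge of the outer face of the drawer's white front panel, 154 mm above the bench; moves with the drawer. Axes as drawer_floor. The panel is 15 mm thick, 266 mm wide, 140 mm high; it lies 127.5 mm from drawer_floor against x.
- drawer_handle (a point): Middle of the steel bar handle on the drawer front, 129 mm above the bench, 35 mm in front of the panel's outer face; bar 110 mm long along y, about 10 mm thick. Axes as drawer_floor: push along +x to close.
- cabinet_mouth (a point): Middle of the front edge of the blue cabinet's top, 165 mm above the bench; fixed during a run. Axes as drawer_floor; the cabinet reaches 275 mm from here along +x and 135 mm each way along y. The opening is 153 mm high above the bench, so the standing bottle (top at 130 mm) passes under. Nothing loose stands on the cabinet.
- drawer (a joint): How far the drawer is out, in m: 0 = seated at the stop, 0.19 = fully out. Starts 0.14 to 0.185. Slides with under 1 N friction and 5 N s/m damping. A sprung roller catch resists from 0.018 to 0.007, with a peak of about 12 N near 0.017; past 0.007 it eases and draws the drawer on to 0 and keeps it there. Left short of that the drawer stays ajar or is pushed back out, so push it right to its stop.
- sleeve: Bystander: polished steel cup-like sleeve, open on top, 64 mm diameter, 85 mm tall. Origin: centre of its underside.
- spray: Bystander: aluminium can with a pale label, 56 mm diameter, 150 mm tall. Origin: centre of its underside.

How it is judged:
By the outcome, as a careful person would: the job done as asked, in the order asked, and still so for the second after the job is handed in, with the robot touching nothing.
It also fails if it takes over 56 s, if anything falls off the work surface, if the arm or the gripper's body presses on something with over 40 N, if the wrist force passes 120 N, or if a joint passes its speed limit or range.

ROBOT

A 6-joint arm with a two-finger parallel gripper is mounted at the origin on the work surface. World frame = base frame: x ahead of the robot, y to its left, z up, the work surface at z = 0. Lengths are in mm, angles in rad, forces in N, time in s.
With the tool pointing down it reaches from about 275 to 1000 mm from the base axis. Payload 8.4 kg.
Tool frame: the origin (TCP) lies between the finger pads; the fingertips stand 17 mm ahead of it and the grasp point (between the pads) lies 2 mm behind it (manip.tips_ahead is the z of the fingertips in the tool frame, in mm); z points along the fingers, y is the line along which they close (so a half turn about z gives the same grasp; the last joint's range is limited). The gripper opens to 85 mm and grips with 20 to 120 N. Pads are 22 mm wide; open, the fingers measure 114 mm over their backs; the gripper's body (76 mm by 85 mm) begins 54 mm behind the grasp point. The pads swing forward as they close: fully open they stand 13 mm farther back than shut.
Start: joints at [1.245, 0.353, 1.633, -0, 1.155, -0.002], TCP at [198.856, 592.524, 248.281] pointing down, gripper open.
Joint ranges: [-2.63, 2.63], [-0.92, 2.1], [0.06, 2.66], [-1.3, 4.44], [0, 2.69], [-3.02, 3.02]. Speed limits (rad/s): [2.22, 2.22, 2.79, 3.14, 3.14, 3.14].

INTERFACE

Orientations are given as [roll, pitch, yaw] about the fixed x, y, z axes, in that order (R = Rz(yaw) Ry(pitch) Rx(roll)).
In Python, from bench import manip, optics, sensors gives the robot as it stands (manip), with the cameras (optics) and the readings (sensors).
- The arm moves only by the tool inch_along, called after "Call:" as name(argument=value, ...) on one line, values as JSON. Schema: {"type":"object","properties":{"increments":{"type":"object","properties":{"offsets":{"type":"array","items":{"type":"array","items":{"type":"number"},"minItems":5,"maxItems":5},"minItems":1,"maxItems":5}},"additionalProperties":false,"required":["offsets"]},"grip_n":{"type":"number"},"only":{"type":"string"},"quiet":{"type":"boolean"},"lines":{"type":"string"}},"required":["increments"],"additionalProperties":false}. increments is an object whose key "offsets" holds a list of rows, 1 to 5 of them, each of 5 numbers: dx, dy, dz in mm, then a turn about the tool's z in rad, then the opening from 0.0 (shut) to 1.0 (fully open); each row is the pose to reach, as a shift and turn from the pose commanded when the call began, along the tool's axes at that moment; what a row does not reach only later rows make up. A row lasts 1/10 s, in which the tool goes at most 50 mm and 0.15 rad, less where a joint would pass 70% of its speed; a pose out of reach is approached as far as the arm can. The fingers move at their own pace and stop on an object; grip_n is the grip in N (left out, the last holds). Time passes only in rows, so rows that do not move let the fingers close. The tool returns the time, the measured TCP pose, the force, the opening and the grip force at its end. only (a regular expression) keeps the lines of the reply that match it, lines (a string "A,B") keeps lines A to B, and quiet returns only ok. Input that does not fit is refused with a message, and nothing moves.
- sensors.sense(): the state, without advancing time (a new reading comes with each control period).
- optics.grab_frame(name): name is "side" or "top" or "wrist"; returns a dict with "image" (420x560x3 uint8, red, green, blue), "depth" (420x560 float32, mm along the optical axis (not along the pixel's ray), 0 where there is no reading), "fx", "fy", "cx", "cy" (pixels), "k1" (the pictures are not rectified: a ray, as slopes to the right and down, at radius r is drawn at 1 + k1 r^2 times it, then the intrinsics apply), "rvec" (rotation vector, rad) and "tvec" (3), from world to camera coordinates, as OpenCV has them; the wrist camera has in their place "mount" (4x4, takes a point from camera to tool coordinates, whose origin is the TCP and whose axes are the flange's). Camera axes: x right, y down, z forward; pixel columns grow to the right and rows downward; lengths in mm; the calibration is good to about 2 mm. A picture is of the moment at which its call begins: read the wrist's pose just before it.
- manip.sign_off(): hands the job in; it is judged then, once.
The state is a dict: "t": time; "qpos": joint angles; "qvel": joint speeds; "joint_efforts": joint torques, N m; "eef_pos": TCP position; "eef_rot": TCP orientation; "ft_force": force on the tool from outside, world axes, zero at the start; "torque": the same for the moment, N m; "gripper_width": opening from 0.0 (shut) to 1.0 (fully open); "grasp_force": force on a finger pad.
Only numpy, scipy, OpenCV 4.12 (cv2) and the standard library are available. Lean on these libraries where they do the work, as an engineer would, in place of code of your own. Each camera call takes 0.05 s, during which the arm holds its last target. There are 200 camera calls.

## Working session

There is one attempt and no reset: what is moved stays moved. The work goes in short steps, Python scripts to look and compute and a tool call to move; the robot and the scene stay as the last step left them, time stands still between calls to the robot, and variables do not carry over. Pictures are saved under pics/ and viewed, at most 10 in all, crops included, and the job is handed in when it is done.

```bash
ls; mkdir -p pics; cat > h.py <<'E'
import numpy as np, cv2
from bench import manip, optics, sensors
from scipy.spatial.transform import Rotation as Ro
def grab(n):
    s=sensors.sense(); f=optics.grab_frame(n)
    if "mount" in f:
        T=np.eye(4); T[:3,:3]=Ro.from_euler('xyz',s['eef_rot']).as_matrix(); T[:3,3]=s['eef_pos']
        M=T@np.array(f['mount']); f['R'],f['o']=M[:3,:3],M[:3,3]
    else:
        R=cv2.Rodrigues(np.array(f['rvec'],float))[0]; f['R']=R.T; f['o']=-R.T@np.array(f['tvec'],float).ravel()
    return f
def dirs(f,uv):
    uv=np.asarray(uv,float).reshape(-1,2); d=(uv-[f['cx'],f['cy']])/[f['fx'],f['fy']]
    s=d.copy()
    for _ in range(20): s=d/(1+f['k1']*(s**2).sum(1,keepdims=True))
    return np.c_[s,np.ones(len(s))]
def plane(f,uv,z):
    d=dirs(f,uv)@f['R'].T; return f['o']+d*((z-f['o'][2])/d[:,2])[:,None]
def dep(f,uv):
    uv=np.asarray(uv).reshape(-1,2).astype(int); z=f['depth'][uv[:,1],uv[:,0]]
    return f['o']+(dirs(f,uv)*z[:,None])@f['R'].T
def save(f,p): cv2.imwrite(p,f['image'][:,:,::-1])
E
python3 - <<'E'
from h import *
s=sensors.sense(); print(s['eef_pos'],s['eef_rot'],s['gripper_width'])
ims=[]
for n in("top","side"):
    f=grab(n); save(f,f"pics/{n}0.png"); print(n,f['o'].round(),f['R'][:,2].round(2))
E
```

```text
bench.py
pics
[198.70633147 592.08318503 247.56171828] [-3.14018609e+00  1.21245177e-05  2.81778687e+00] 1.0027672987996732
top [ 388.  -50. 1379.] [ 0.12 -0.03 -0.99]
side [ 414.  240. 1123.] [ 0.11 -0.29 -0.95]
```

View pics/top0.png

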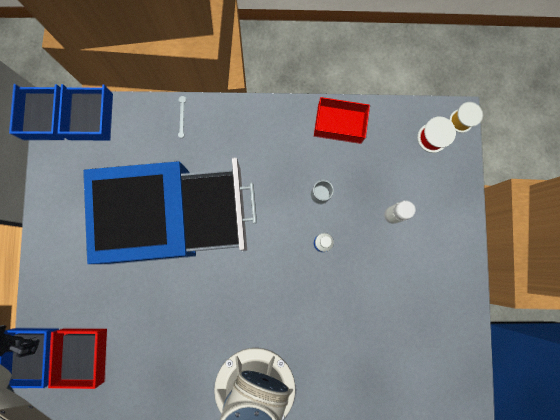

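View pics/side0.png

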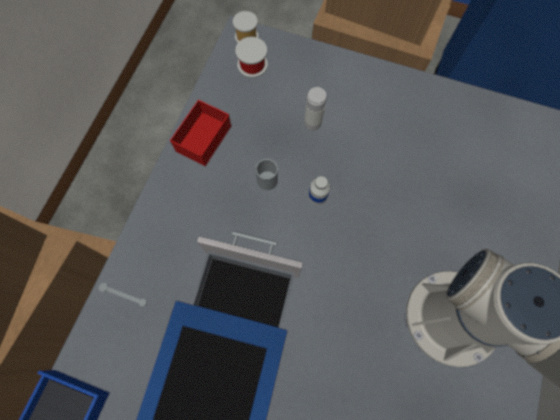

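The top view shows the bottle at (323,242), the sleeve at (322,191), the spray at (400,212), the drawer front from (235,158) to (243,249), the handle at about (252,202) and the cabinet's front edge from (180,162) to (188,257). The side view shows the bottle cap at (320,183), the front panel from (198,240) to (301,268) and the handle at (254,238). Next I measure these.

```bash
cat > m.py <<'E'
from h import *
def tri(fa,a,fb,b):
    da=fa['R']@dirs(fa,a)[0]; db=fb['R']@dirs(fb,b)[0]
    k=np.linalg.lstsq(np.c_[da,-db],fb['o']-fa['o'],rcond=None)[0]
    p,q=fa['o']+k[0]*da,fb['o']+k[1]*db; return (p+q)/2,np.linalg.norm(p-q)
def blob(f,box,lo=190,ds=25):
    x0,y0,x1,y1=box; c=f['image'][y0:y1,x0:x1].astype(int)
    m=((c.min(2)>lo)&(c.max(2)-c.min(2)<ds)).astype(np.uint8)
    n,l,st,ce=cv2.connectedComponentsWithStats(m); i=1+st[1:,4].argmax()
    pts=np.argwhere(l==i)[:,::-1]+[x0,y0]
    return pts
E
python3 - <<'E'
from m import *
t,s=grab("top"),grab("side")
for n,bt,bs in(("cap",(305,225,342,260),(300,170,340,205)),("panel",(225,150,250,255),(190,232,306,278))):
    a,b=blob(t,bt),blob(s,bs)
    ca,cb=a.mean(0),b.mean(0); print(n,len(a),ca,len(b),cb,tri(t,ca,s,cb))
    for f,p in((t,a),(s,b)):
        r=cv2.minAreaRect(p.astype(np.float32)); print(r); 
        if n=="panel": print(plane(f,cv2.boxPoints(r),154).round(1).tolist())
    if n=="cap":
        for f,p in((t,a),(s,b)): 
            q=dep(f,p); print("dep",np.median(q,0), plane(f,p.mean(0),110))
crops=[cv2.resize(t['image'][y:y+100,x:x+100],(390,390),interpolation=2) for x,y in((165,155),(290,170))]
c2=[cv2.resize(s['image'][y:y+100,x:x+100],(390,390),interpolation=2) for x,y in((200,215),(265,140))]
im=np.hstack([crops[0],c2[0]]); cv2.imwrite("pics/z1.png",im[:,:,::-1])
im=np.hstack([crops[1],c2[1]]); cv2.imwrite("pics/z2.png",im[:,:,::-1])
E
```

```text
Traceback (most recent call last):
  File "m.py", line 9, in blob
    n,l,st,ce=cv2.connectedComponentsWithStats(m); i=1+st[1:,4].argmax()
                                                       ~~~~~~~~~~~~~~~^^
ValueError: attempt to get argmax of an empty sequence
```

```bash
sed -i 's/lo=190,ds=25/lo=.8,ds=40/; s/c.min(2)>lo/c.min(2)>lo*c.min(2).max()/' m.py
python3 - <<'E'
from m import *
t,s=grab("top"),grab("side")
crops=[cv2.resize(t['image'][y:y+100,x:x+100],(390,390),interpolation=2) for x,y in((165,155),(290,170))]
c2=[cv2.resize(s['image'][y:y+100,x:x+100],(390,390),interpolation=2) for x,y in((200,215),(265,140))]
im=np.hstack([crops[0],c2[0]]); cv2.imwrite("pics/z1.png",im[:,:,::-1])
im=np.hstack([crops[1],c2[1]]); cv2.imwrite("pics/z2.png",im[:,:,::-1])
for n,bt,bs in(("cap",(305,225,342,260),(300,170,340,205)),("panel",(225,150,250,255),(190,232,306,278))):
    a,b=blob(t,bt),blob(s,bs)
    ca,cb=a.mean(0),b.mean(0); print(n,len(a),ca,len(b),cb,tri(t,ca,s,cb))
    for f,p in((t,a),(s,b)):
        r=cv2.minAreaRect(p.astype(np.float32)); print(r); 
        if n=="panel": print(plane(f,cv2.boxPoints(r),154).round(1).tolist())
    if n=="cap":
        for f,p in((t,a),(s,b)): 
            q=dep(f,p); print("dep",np.median(q,0), plane(f,p.mean(0),110))
E
```

```text
cap 174 [323.05747126 240.72413793] 213 [318.8685446  185.52112676] (array([ 452.14684214, -202.32833193,   88.64898322]), np.float64(0.841462331536521))
((323.0000305175781, 241.00003051757812), (14.142135620117188, 15.55634880065918), 45.0)
((318.5, 185.5), (19.0, 15.0), 90.0)
dep [ 450.45541137 -199.88727367  106.53463273] [[ 450.6689744  -199.79503918  110.        ]]
dep [ 452.00574953 -198.15445176   89.14974384] [[ 451.77046144 -193.22090747  110.        ]]
panel 415 [237.63373494 203.07951807] 584 [249.03253425 251.75684932] (array([556.10597201,  50.08443562, 151.32014515]), np.float64(1.7774599721915254))
((237.624267578125, 203.36624145507812), (91.34957885742188, 4.584480285644531), 85.29214477539062)
[[686.5, 69.5, 154.0], [687.7, 56.3, 154.0], [424.8, 30.7, 154.0], [423.6, 43.6, 154.0]]
((249.558837890625, 251.76473999023438), (106.7156753540039, 5.578319072723389), 14.03624439239502)
[[686.7, 70.3, 154.0], [689.0, 56.4, 154.0], [426.3, 30.4, 154.0], [425.1, 44.1, 154.0]]
```

View pics/z1.png

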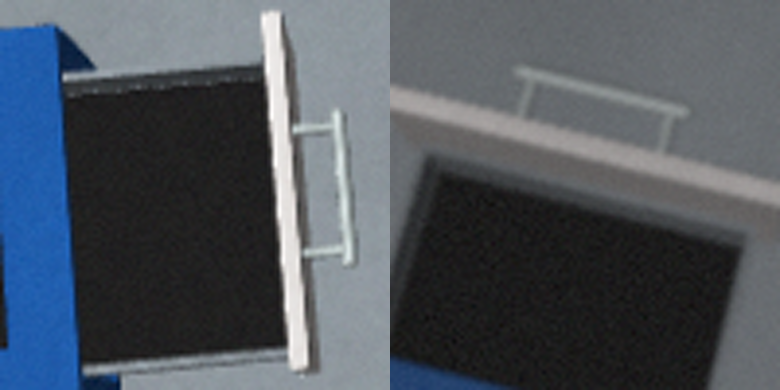

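View pics/z2.png

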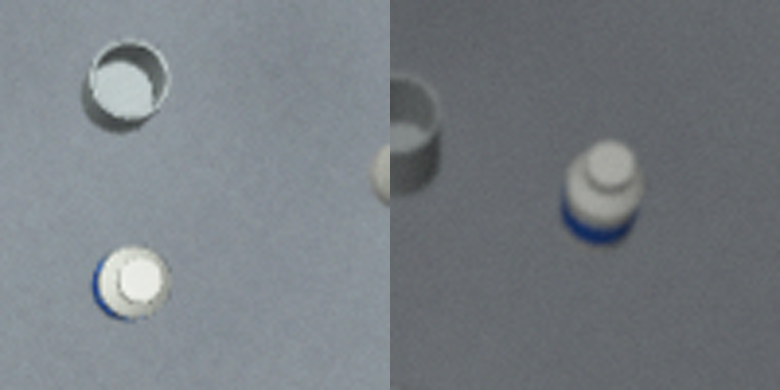

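z1 shows the drawer open, its front panel top sharp in both views, and the cabinet edge from (179,162) to (187,253). z2 shows the cap top at about (325.9,242.0) in the top view and (321.7,181.8) in the side view.

```bash
python3 - <<'E'
from m import *
t,s=grab("top"),grab("side")
print("cap",tri(t,[325.4,241.6],s,[321.2,181.3]))
# handle bar ends from crops
for a,b in(([165+338/3.9-.5,155+113/3.9-.5],[200+(686-390)/3.9-.5,215+113/3.9-.5]),([165+349/3.9-.5,155+262/3.9-.5],[200+(519-390)/3.9-.5,215+72/3.9-.5])):
    for bb in (b,): print("hbar",tri(t,a,s,bb))
print("hb other",tri(t,[165+338/3.9-.5,155+113/3.9-.5],s,[200+(519-390)/3.9-.5,215+72/3.9-.5]),tri(t,[165+349/3.9-.5,155+262/3.9-.5],s,[200+(686-390)/3.9-.5,215+113/3.9-.5]))
# cabinet top edge: blue mask
c=t['image'].astype(int); m=((c[:,:,2]>130)&(c[:,:,2]>c[:,:,0]+70)); 
e=[(np.where(m[r,150:215])[0].max()+150,r) for r in range(175,245,5)]
print(e); P=plane(t,e,165); print(P.round(1)[[0,4,9,13]].tolist()); k=np.polyfit(P[:,0],P[:,1],1); print(k,'slope ang')
print("mid y at front",np.polyval(k,552)); print("dep",dep(t,[(u-3,v) for u,v in e])[:,2].round())
# sleeve & spray baseline
print("sleeve",plane(t,[322,191],85),"spray",plane(t,[405,209],150))
E
```

```text
cap (array([ 448.85101786, -206.61566491,  111.05088368]), np.float64(1.5586774646419492))
hbar (array([540.7001378 ,  20.48784017, 273.88334199]), np.float64(101.89905628287751))
hbar (array([544.23204898,  19.67461761, 238.09023612]), np.float64(108.44850455081288))
hb other (array([617.87242134,  13.37741438, 125.10783056]), np.float64(0.9367229659598625)) (array([504.4832928 ,   3.42481022, 130.86201467]), np.float64(1.2668092207502))
[(np.int64(179), 175), (np.int64(179), 180), (np.int64(180), 185), (np.int64(180), 190), (np.int64(180), 195), (np.int64(181), 200), (np.int64(181), 205), (np.int64(182), 210), (np.int64(182), 215), (np.int64(182), 220), (np.int64(183), 225), (np.int64(183), 230), (np.int64(183), 235), (np.int64(184), 240)]
[[633.0, 217.3, 165.0], [575.3, 212.6, 165.0], [504.1, 204.7, 165.0], [447.8, 197.3, 165.0]]
[1.06138093e-01 1.50328193e+02] slope ang
mid y at front 208.9164203886014
dep [168. 166. 162. 165. 165. 164. 167. 165. 166. 165. 164. 169. 164. 167.]
sleeve [[ 603.33708849 -200.53123867   85.        ]] spray [[ 541.72681248 -434.31710272  150.        ]]
```

```bash
cat > go.py <<'E'
import sys; from h import *
a=list(map(float,sys.argv[1:5])); s=sensors.sense(); R=Ro.from_euler('xyz',s['eef_rot']).as_matrix()
y=s['eef_rot'][2]; print("d tool",(R.T@(np.array(a[:3])-s['eef_pos'])).round(1),"turn",round((y-a[3]+np.pi)%(2*np.pi)-np.pi,3),"q",np.round(s['qpos'],2),"t",round(s['t'],2))
E
```

Call:
inch_along(increments={"offsets": [[-23, -32, 0, 0.15, 1], [-47, -65, 0, 0.3, 1], [-70, -97, 0, 0.45, 1], [-94, -130, 0, 0.6, 1], [-117, -162, 0, 0.75, 1]]}, grip_n=40)

```text
t: 0.9
eef_pos: [258.4, 400.1, 248.3]
eef_rot: [3.141, 0.0, 2.062]
ft_force: [-0.2, -0.5, 0.4]
gripper_width: 1.0
grasp_force: 0.0
```

```bash
python3 go.py 449 -206 247 1.67
```

```text
d tool [-624.4 -117.8    1.3] turn 0.392 q [ 0.99  0.12  1.94 -0.    1.08  0.5 ] t 0.9
```

Call:
inch_along(increments={"offsets": [[-45, -9, 0, 0.13, 1], [-90, -17, 0, 0.26, 1], [-135, -25, 0, 0.39, 1], [-180, -34, 0, 0.39, 1], [-225, -42, 0, 0.39, 1]]})

```text
t: 1.4
eef_pos: [328.7, 182.3, 248.6]
eef_rot: [3.141, -0.0, 1.678]
ft_force: [1.0, 0.7, -0.3]
gripper_width: 1.002
grasp_force: 0.0
```

```bash
python3 go.py 449 -206 247 1.67
```

```text
d tool [-398.9   78.     1.5] turn 0.008 q [ 0.5  -0.05  2.12 -0.    1.07  0.4 ] t 1.4
```

Call:
inch_along(increments={"offsets": [[-45, 9, 0, 0, 1], [-90, 18, 0, 0, 1], [-135, 27, 0, 0, 1], [-180, 36, 0, 0, 1], [-225, 45, 0, 0, 1]]})

```text
t: 1.9
eef_pos: [397.6, -37.0, 248.7]
eef_rot: [3.14, 0.0, 1.678]
ft_force: [0.6, 0.9, -0.8]
gripper_width: 1.003
grasp_force: 0.0
```

Call:
inch_along(increments={"offsets": [[-40, 7, 0, 0, 1], [-80, 14, 0, 0, 1], [-115, 22, 0, 0, 1], [-115, 22, 0, 0, 1], [-115, 22, 0, 0, 1]]})

```text
t: 2.4
eef_pos: [431.3, -147.5, 248.1]
eef_rot: [-3.141, -0.0, 1.676]
ft_force: [-1.1, 0.0, -0.1]
gripper_width: 0.996
grasp_force: 0.0
```

```bash
python3 go.py 449 -206 247 1.67
python3 - <<'E'
from m import *
f=grab("wrist"); save(f,"pics/w1.png"); print(f['o'],f['R'][:,2])
# project expected bottle cap into wrist
p=(np.array([448.9,-206.6,110])-f['o'])@f['R']; s=p[:2]/p[2]; s*=1+f['k1']*(s@s); print(s*[f['fx'],f['fy']]+[f['cx'],f['cy']])
E
```

```text
d tool [-60.1  11.5   1. ] turn 0.006 q [-0.33  0.09  1.98  0.    1.08 -0.44] t 2.4
[423.74529418 -71.15539978 373.33907022] [ 0.03052252 -0.29511706 -0.95497345]
[293.90624495 279.00050724]
```

View pics/w1.png

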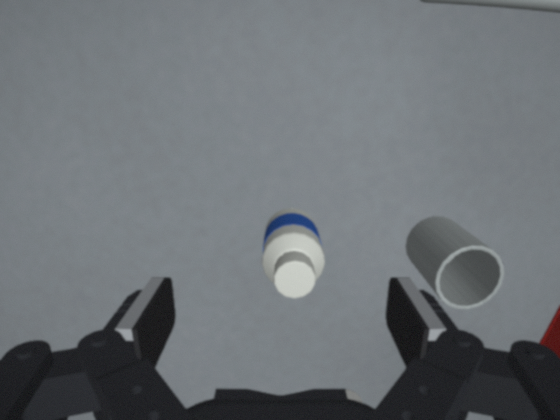

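The wrist picture has the cap at (295,279), where the triangulated point projects to (294,279). That confirms the bottle at (449,-206.5), so I go over it and then down.

Call:
inch_along(increments={"offsets": [[-30, 6, 0, 0, 1], [-60, 12, 0, 0, 1], [-60, 12, 0, 0.006, 1], [-60, 12, 20, 0.006, 1], [-60, 12, 50, 0.006, 1]]})

```text
t: 2.95
eef_pos: [450.6, -204.4, 199.2]
eef_rot: [3.139, 0.001, 1.672]
ft_force: [-0.2, -0.2, -0.4]
gripper_width: 1.003
grasp_force: 0.0
```

```bash
python3 go.py 449 -206.5 62 1.67
```

```text
d tool [ -1.8  -2.2 137.2] turn 0.002 q [-0.43  0.21  1.96  0.    0.97 -0.53] t 2.95
```

Call:
inch_along(increments={"offsets": [[-2, -1, 30, 0, 1], [-2, -1, 60, 0, 1], [-2, -1, 90, 0, 1], [-2, -1, 115, 0, 1], [-2, -1, 125, 0, 1]]})

```text
t: 3.45
eef_pos: [447.5, -205.3, 71.5]
eef_rot: [-3.138, -0.002, 1.673]
ft_force: [0.1, 0.4, 0.1]
gripper_width: 1.002
grasp_force: 0.0
```

Call:
inch_along(increments={"offsets": [[0, 0, 8, 0, 1], [0, 0, 12, 0, 1], [0, 0, 12, 0, 1], [0, 0, 12, 0, 1]]})

```text
t: 3.85
eef_pos: [449.6, -207.6, 62.1]
eef_rot: [3.14, 0.001, 1.672]
ft_force: [0.1, 0.0, -0.2]
gripper_width: 1.001
grasp_force: 0.0
```

```bash
python3 go.py 449 -206.5 62 1.67
```

```text
d tool [ 1.2 -0.5  0.1] turn 0.002 q [-0.44  0.42  2.05  0.    0.67 -0.54] t 3.85
```

Call:
inch_along(increments={"offsets": [[0, 0, 0, 0, 0.8], [0, 0, 0, 0, 0.6], [0, 0, 0, 0, 0.5], [0, 0, 0, 0, 0.5], [0, 0, 0, 0, 0.5]]}, grip_n=40)

```text
t: 4.35
eef_pos: [449.3, -207.6, 62.0]
eef_rot: [3.141, 0.0, 1.672]
ft_force: [-2.1, 0.4, 6.8]
gripper_width: 0.638
grasp_force: 41.3
```

Call:
inch_along(increments={"offsets": [[0, 0, 0, 0, 0.4], [0, 0, 0, 0, 0.4], [0, 0, -5, 0, 0.4], [0, 0, -15, 0, 0.4], [0, 0, -30, 0, 0.4]]})

```text
t: 4.85
eef_pos: [448.4, -207.2, 91.5]
eef_rot: [-3.14, -0.001, 1.672]
ft_force: [0.2, -1.3, -2.8]
gripper_width: 0.638
grasp_force: 43.3
```

Call:
inch_along(increments={"offsets": [[0, 0, -30, 0, 0.4], [0, 0, -65, 0, 0.4], [0, 0, -100, 0, 0.4], [0, 0, -135, 0, 0.4], [0, 0, -168, 0, 0.4]]})

```text
t: 5.35
eef_pos: [448.7, -207.3, 261.5]
eef_rot: [3.141, 0.0, 1.672]
ft_force: [0.8, -0.3, -2.4]
gripper_width: 0.639
grasp_force: 43.4
```

```bash
python3 go.py 548 135 260 1.67
```

```text
d tool [330.5 133.3   1.5] turn 0.002 q [-0.44  0.13  1.89  0.    1.12 -0.54] t 5.35
```

Call:
inch_along(increments={"offsets": [[15, 6, 0, 0, 0.4], [45, 18, 0, 0, 0.4], [80, 32, 0, 0, 0.4], [115, 46, 0, 0, 0.4], [150, 60, 0, 0, 0.4]]})

```text
t: 5.85
eef_pos: [493.4, -50.8, 259.9]
eef_rot: [3.141, 0.0, 1.671]
ft_force: [0.9, 0.1, -3.6]
gripper_width: 0.64
grasp_force: 43.5
```

Call:
inch_along(increments={"offsets": [[35, 14, 0, 0, 0.4], [70, 28, 0, 0, 0.4], [105, 42, 0, 0, 0.4], [140, 56, 0, 0, 0.4], [165, 67, 0, 0, 0.4]]})

```text
t: 6.35
eef_pos: [543.6, 120.9, 259.8]
eef_rot: [3.141, -0.0, 1.673]
ft_force: [1.0, -0.5, -2.9]
gripper_width: 0.636
grasp_force: 43.5
```

Call:
inch_along(increments={"offsets": [[12, 5, 0, 0, 0.4], [16, 6, 0, 0, 0.4], [16, 6, 0, 0, 0.4]]})

```text
t: 6.65
eef_pos: [547.6, 134.9, 259.3]
eef_rot: [-3.141, 0.0, 1.672]
ft_force: [0.5, -0.6, -2.8]
gripper_width: 0.639
grasp_force: 43.5
```

```bash
python3 go.py 548 135 82 1.67
python3 - <<'E'
from m import *
f=grab("top"); g=grab("side")
im=np.hstack([cv2.resize(f['image'][150:290,150:290],(390,390)),cv2.resize(g['image'][190:330,170:310],(390,390))]); cv2.imwrite("pics/p1.png",im[:,:,::-1])
E
```

```text
d tool [1.000e-01 5.000e-01 1.773e+02] turn 0.002 q [ 0.24  0.25  1.75 -0.    1.14  0.14] t 6.65
```

View pics/p1.png

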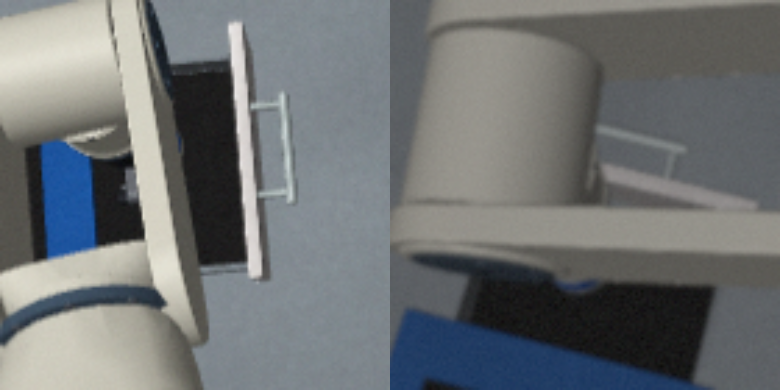

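The arm hides the bottle in both views. The drawer has not moved, and the panel and handle lie clear of the gripper, so I lower the bottle.

Call:
inch_along(increments={"offsets": [[0, 0, 20, 0, 0.4], [0, 0, 50, 0, 0.4], [0, 0, 80, 0, 0.4], [0, 0, 110, 0, 0.4], [0, 0, 135, 0, 0.4]]})

```text
t: 7.25
eef_pos: [547.4, 133.8, 123.0]
eef_rot: [-3.141, 0.0, 1.67]
ft_force: [0.9, 0.2, -2.9]
gripper_width: 0.639
grasp_force: 43.5
```

Call:
inch_along(increments={"offsets": [[0, 0, 15, 0, 0.4], [0, 0, 26, 0, 0.4], [0, 0, 33, 0, 0.4], [0, 0, 36, 0, 0.4], [0, 0, 36, 0, 0.4]]})

```text
t: 7.75
eef_pos: [548.2, 135.1, 88.5]
eef_rot: [3.141, -0.0, 1.672]
ft_force: [0.1, 0.4, -2.2]
gripper_width: 0.64
grasp_force: 43.4
```

```bash
python3 go.py 548 135 82 1.67
```

```text
d tool [-0.1 -0.2  6.5] turn 0.002 q [ 0.24  0.46  1.89 -0.    0.79  0.14] t 7.75
```

Call:
inch_along(increments={"offsets": [[0, 0, 1, 0, 0.4], [0, 0, 2, 0, 0.4], [0, 0, 3, 0, 0.4], [0, 0, 4, 0, 0.4], [0, 0, 4, 0, 0.4]]})

```text
t: 8.25
eef_pos: [548.0, 135.3, 84.2]
eef_rot: [-3.142, 0.0, 1.672]
ft_force: [-0.3, 0.6, -1.8]
gripper_width: 0.641
grasp_force: 43.4
```

Call:
inch_along(increments={"offsets": [[0, 0, 0.5, 0, 0.4], [0, 0, 1, 0, 0.4], [0, 0, 1, 0, 0.4]]})

```text
t: 8.55
eef_pos: [548.0, 135.3, 83.2]
eef_rot: [-3.141, 0.0, 1.672]
ft_force: [-0.2, -0.2, -3.3]
gripper_width: 0.643
grasp_force: 43.4
```

```bash
python3 -c "
from h import *
print(sensors.sense()['ft_force'])"
```

```text
[-0.15257359 -0.19786196 -3.25965443]
```

Call:
inch_along(increments={"offsets": [[0, 0, 0.5, 0, 0.4], [0, 0, 1, 0, 0.4], [0, 0, 1, 0, 0.4]]})

```text
t: 8.85
eef_pos: [548.0, 135.2, 82.2]
eef_rot: [-3.141, -0.0, 1.672]
ft_force: [0.0, -0.8, -2.3]
gripper_width: 0.639
grasp_force: 43.4
```

Call:
inch_along(increments={"offsets": [[0, 0, 0.5, 0, 0.4], [0, 0, 0.5, 0, 0.4]]})

```text
t: 9.05
eef_pos: [548.0, 135.3, 82.0]
eef_rot: [-3.142, -0.0, 1.672]
ft_force: [-1.3, -0.1, 0.9]
gripper_width: 0.639
grasp_force: 43.9
```

Call:
inch_along(increments={"offsets": [[0, 0, 0.3, 0, 0.4], [0, 0, 0.3, 0, 0.4]]})

```text
t: 9.25
eef_pos: [548.0, 135.3, 82.0]
eef_rot: [3.142, 0.0, 1.672]
ft_force: [-2.8, 0.1, 5.9]
gripper_width: 0.639
grasp_force: 44.4
```

Call:
inch_along(increments={"offsets": [[0, 0, 0, 0, 0.68], [0, 0, 0, 0, 0.75], [0, 0, 0, 0, 0.85], [0, 0, 0, 0, 0.92], [0, 0, 0, 0, 0.92]]}, grip_n=20)

```text
t: 9.75
eef_pos: [548.1, 135.3, 81.4]
eef_rot: [3.142, 0.0, 1.672]
ft_force: [0.0, 0.4, 1.0]
gripper_width: 0.922
grasp_force: 0.0
```

Call:
inch_along(increments={"offsets": [[0, 0, -10, 0, 0.92], [0, 0, -40, 0, 0.92], [0, 0, -80, 0, 0.92], [0, 0, -120, 0, 0.92], [0, 0, -165, 0, 0.92]]})

```text
t: 10.25
eef_pos: [547.4, 135.1, 248.3]
eef_rot: [-3.141, 0.0, 1.672]
ft_force: [0.4, 0.6, -0.4]
gripper_width: 0.922
grasp_force: 0.0
```

```bash
python3 go.py 566 -45 247 1.67
```

```text
d tool [-181.1    0.3    1.4] turn 0.002 q [ 0.24  0.26  1.77 -0.    1.12  0.14] t 10.25
```

Call:
inch_along(increments={"offsets": [[-35, 0, 0, 0, 0.6], [-75, 0, 0, 0, 0.3], [-115, 0, 0, 0, 0], [-155, 0, 0, 0, 0], [-181, 0, 0, 0, 0]]})

```text
t: 10.75
eef_pos: [566.3, -47.2, 247.4]
eef_rot: [3.141, 0.001, 1.671]
ft_force: [0.4, 1.2, 0.2]
gripper_width: 0.065
grasp_force: 0.0
```

```bash
python3 - <<'E'
from m import *
f=grab("wrist"); g=grab("side")
im=np.hstack([cv2.resize(f['image'],(400,300)),cv2.resize(g['image'][190:330,170:310],(390,300))]); cv2.imwrite("pics/p2.png",im[:,:,::-1])
E
```

```text
(no output)
```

View pics/p2.png

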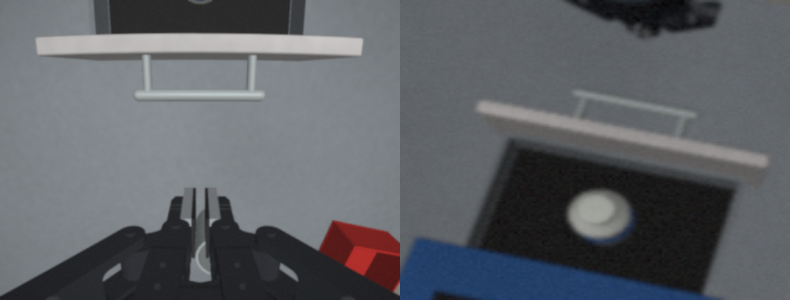

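The bottle stands upright in the drawer, at (600,213) in the right half. The handle is centred ahead of the shut fingers. I go down and begin the push.

Call:
inch_along(increments={"offsets": [[0, 0, 30, 0, 0], [0, 0, 70, 0, 0], [0, 0, 105, 0, 0], [0, 0, 122, 0, 0], [0, 0, 122, 0, 0]]})

```text
t: 11.35
eef_pos: [564.4, -43.9, 122.4]
eef_rot: [-3.137, -0.001, 1.672]
ft_force: [-0.7, -0.2, 0.1]
gripper_width: 0.001
grasp_force: 0.0
```

Call:
inch_along(increments={"offsets": [[10, 0, 0, 0, 0], [20, 0, 0, 0, 0], [25, 0, 0, 0, 0], [29, 0, 0, 0, 0], [33, 0, 0, 0, 0]]})

```text
t: 11.85
eef_pos: [563.2, -11.4, 125.1]
eef_rot: [3.141, 0.0, 1.672]
ft_force: [0.2, -0.2, 0.6]
gripper_width: 0.002
grasp_force: 0.0
```

```bash
python3 go.py 561 8.4 125 1.67
```

```text
d tool [19.9 -0.2  0.1] turn 0.002 q [-0.02  0.41  1.87 -0.    0.86 -0.12] t 11.85
```

Call:
inch_along(increments={"offsets": [[1.5, 0, 0, 0, 0], [3, 0, 0, 0, 0], [4.5, 0, 0, 0, 0], [6, 0, 0, 0, 0], [8, 0, 0, 0, 0]]})

```text
t: 12.35
eef_pos: [562.2, -4.1, 124.5]
eef_rot: [3.142, 0.0, 1.671]
ft_force: [0.4, -0.8, 0.9]
gripper_width: 0.001
grasp_force: 0.3
```

Call:
inch_along(increments={"offsets": [[2, 0, 0, 0, 0], [4.5, 0, 0, 0, 0], [7.5, 0, 0, 0, 0], [11, 0, 0, 0, 0], [15, 0, 0, 0, 0]]})

```text
t: 12.85
eef_pos: [560.6, 11.2, 124.5]
eef_rot: [3.142, -0.0, 1.672]
ft_force: [0.4, -0.8, 1.0]
gripper_width: -0.001
grasp_force: 0.4
```

Call:
inch_along(increments={"offsets": [[4, 0, 0, 0, 0], [8, 0, 0, 0, 0], [12, 0, 0, 0, 0], [16, 0, 0, 0, 0], [20, 0, 0, 0, 0]]})

```text
t: 13.35
eef_pos: [558.6, 31.2, 124.5]
eef_rot: [-3.142, 0.0, 1.672]
ft_force: [0.1, -0.1, 0.1]
gripper_width: 0.002
grasp_force: 0.4
```

```bash
python3 - <<'E'
from m import *
s=grab("side"); b=blob(s,(150,200,330,330)); r=cv2.minAreaRect(b.astype(np.float32)); print(r,plane(s,cv2.boxPoints(r),154).round(1).tolist())
E
```

```text
((266.9825134277344, 212.7530059814453), (113.52800750732422, 33.08268737792969), 6.155168533325195) [[678.2, 16.5, 154.0], [704.3, -68.5, 154.0], [420.6, -135.7, 154.0], [402.2, -49.9, 154.0]]
```

Call:
inch_along(increments={"offsets": [[4, 0, 0, 0, 0], [8, 0, 0, 0, 0], [12, 0, 0, 0, 0], [16, 0, 0, 0, 0], [20, 0, 0, 0, 0]]})

```text
t: 13.9
eef_pos: [556.4, 51.0, 124.4]
eef_rot: [-3.141, 0.0, 1.672]
ft_force: [1.1, -0.5, 0.6]
gripper_width: -0.002
grasp_force: 0.4
```

Call:
inch_along(increments={"offsets": [[4, 0, 0, 0, 0], [8, 0, 0, 0, 0], [12, 0, 0, 0, 0], [16, 0, 0, 0, 0], [20, 0, 0, 0, 0]]})

```text
t: 14.4
eef_pos: [554.5, 70.9, 124.5]
eef_rot: [-3.142, -0.0, 1.672]
ft_force: [-1.0, -0.3, -0.8]
gripper_width: 0.0
grasp_force: 0.4
```

Call:
inch_along(increments={"offsets": [[4, 0, 0, 0, 0], [8, 0, 0, 0, 0], [12, 0, 0, 0, 0], [16, 0, 0, 0, 0], [20, 0, 0, 0, 0]]})

```text
t: 14.9
eef_pos: [552.6, 90.8, 124.5]
eef_rot: [3.142, 0.0, 1.672]
ft_force: [0.8, -1.1, -0.5]
gripper_width: 0.001
grasp_force: 0.4
```

```bash
python3 - <<'E'
from m import *
t=grab("top");g=grab("side")
im=np.hstack([cv2.resize(t['image'][150:290,130:270],(390,390)),cv2.resize(g['image'][190:330,170:310],(390,390))]); cv2.imwrite("pics/p3.png",im[:,:,::-1])
E
```

```text
(no output)
```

View pics/p3.png

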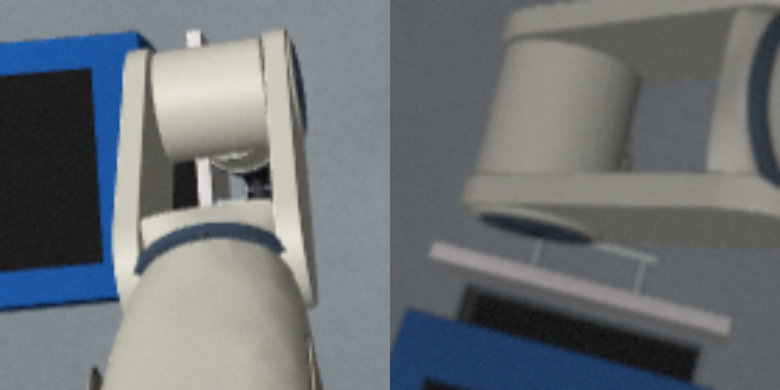

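The drawer is closing squarely, with its panel from (430,250) to (728,325) in the right half. About 50 mm is left, so I slow down for the catch.

Call:
inch_along(increments={"offsets": [[4, 0, 0, 0, 0], [8, 0, 0, 0, 0], [12, 0, 0, 0, 0], [16, 0, 0, 0, 0], [20, 0, 0, 0, 0]]})

```text
t: 15.5
eef_pos: [550.6, 110.8, 124.5]
eef_rot: [3.141, -0.0, 1.672]
ft_force: [0.7, -1.0, 0.6]
gripper_width: -0.003
grasp_force: 0.4
```

Call:
inch_along(increments={"offsets": [[3, 0, 0, 0, 0], [6, 0, 0, 0, 0], [9, 0, 0, 0, 0], [12, 0, 0, 0, 0], [14, 0, 0, 0, 0]]})

```text
t: 16.0
eef_pos: [549.3, 123.4, 124.5]
eef_rot: [3.141, 0.002, 1.673]
ft_force: [1.9, -8.5, 1.1]
gripper_width: -0.001
grasp_force: 4.3
```

Call:
inch_along(increments={"offsets": [[1.5, 0, 0, 0, 0], [3, 0, 0, 0, 0], [4.5, 0, 0, 0, 0], [6, 0, 0, 0, 0], [7.5, 0, 0, 0, 0]]})

```text
t: 16.5
eef_pos: [548.5, 131.4, 124.5]
eef_rot: [3.141, 0.001, 1.672]
ft_force: [0.7, -3.7, -0.1]
gripper_width: -0.0
grasp_force: 1.9
```

Call:
inch_along(increments={"offsets": [[1.5, 0, 0, 0, 0], [3, 0, 0, 0, 0], [4.5, 0, 0, 0, 0], [6, 0, 0, 0, 0], [7, 0, 0, 0, 0]]})

```text
t: 17.0
eef_pos: [547.7, 138.3, 124.5]
eef_rot: [-3.141, 0.001, 1.673]
ft_force: [2.3, -9.3, 0.7]
gripper_width: -0.001
grasp_force: 4.9
```

Call:
inch_along(increments={"offsets": [[1, 0, 0, 0, 0], [2, 0, 0, 0, 0], [2.5, 0, 0, 0, 0], [3, 0, 0, 0, 0], [3, 0, 0, 0, 0]]})

```text
t: 17.5
eef_pos: [547.6, 138.6, 124.5]
eef_rot: [-3.141, 0.005, 1.673]
ft_force: [4.1, -20.7, 3.8]
gripper_width: -0.0
grasp_force: 11.0
```

It is at the stop: the force rises with no more travel. I back off slowly, rise and look.

Call:
inch_along(increments={"offsets": [[-3, 0, 0, 0, 0], [-6, 0, 0, 0, 0], [-20, 0, 0, 0, 0], [-45, 0, 0, 0, 0], [-70, 0, 0, 0, 0]]})

```text
t: 18.0
eef_pos: [554.3, 71.3, 124.4]
eef_rot: [-3.141, -0.0, 1.673]
ft_force: [0.4, 0.4, -0.3]
gripper_width: 0.001
grasp_force: 0.0
```

Call:
inch_along(increments={"offsets": [[-40, 0, 0, 0, 0], [-80, 0, -20, 0, 0], [-110, 0, -60, 0, 0], [-130, 0, -100, 0, 0], [-130, 0, -120, 0, 0]]})

```text
t: 18.5
eef_pos: [568.8, -60.3, 248.0]
eef_rot: [3.138, 0.001, 1.669]
ft_force: [0.5, 0.5, -0.1]
gripper_width: 0.001
grasp_force: 0.0
```

```bash
python3 - <<'E'
from m import *
f=grab("wrist");g=grab("side");t=grab("top")
im=np.hstack([cv2.resize(f['image'],(260,390)),cv2.resize(t['image'][140:280,90:230],(260,390)),cv2.resize(g['image'][200:340,130:310],(270,390))]); cv2.imwrite("pics/p4.png",im[:,:,::-1])
# white cap visible via depth? panel outer edge
b=blob(g,(120,230,330,330)); r=cv2.minAreaRect(b.astype(np.float32)); print(r,plane(g,cv2.boxPoints(r),154).round(1).tolist())
E
```

```text
((232.34925842285156, 311.6806945800781), (111.56916046142578, 5.5727715492248535), 14.826478958129883) [[672.8, 216.9, 154.0], [674.8, 204.3, 154.0], [412.6, 178.7, 154.0], [411.7, 191.2, 154.0]]
```

View pics/p4.png

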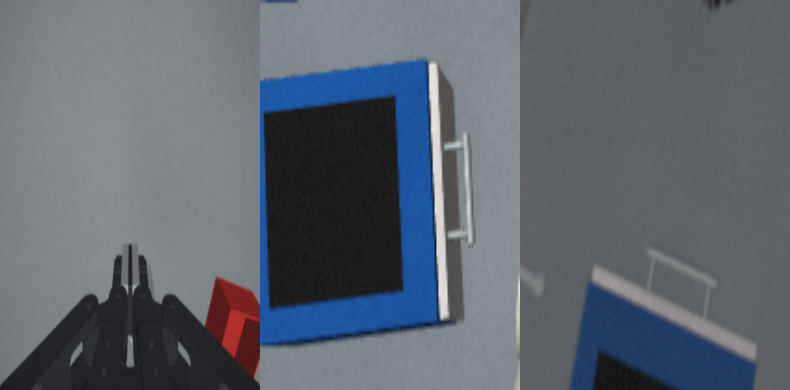

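The panel is flush with the cabinet and its outer edge is at y of about 191.5, so it travelled about 149 mm. It has stayed there for a second with nothing touching it.

Call:
inch_along(increments={"offsets": [[0, 0, 0, 0, 0], [0, 0, 0, 0, 0], [0, 0, 0, 0, 0]]})

```text
t: 18.95
eef_pos: [566.9, -56.8, 243.1]
eef_rot: [-3.139, -0.001, 1.672]
ft_force: [0.2, -0.4, -0.7]
gripper_width: -0.004
grasp_force: 0.0
```

```bash
python3 -c "
from bench import manip, optics, sensors; print(manip.sign_off())"
```

```text
the job is handed in; nothing more can be done
None
```

I set the bottle down gently and saw it standing upright in the open drawer, then pushed the drawer past its catch to the stop and let go; the job was handed in at about 19 s, though the bottle was out of sight once the drawer was shut, so its final state was not checked.

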